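# Clip the bit case to its tether eye

## Task

Put the bit case back on its tether: pick up the case and press the sprung gate of its snap hook against the outer side of one of the upright legs of the eye on the bench until the leg is inside the hook and the gate springs shut. Then draw the case straight back, square to the eye, so that the leg sits in the hook's bowl, hold a test pull of about 10 N for a second, and leave the case lying flat on the bench, clipped on. Never load the eye with more than 15 N, and leave the relays, the side cutters and the dial cap nearby where they are.

Things in the scene. Friction and masses are not known exactly. Their poses are not given: they have to be found in the camera images.
- bit_case: Loose, about 0.2 kg: dark blue flat case 78 long x 36 wide x 21 mm high, lying flat, a steel snap hook rigidly fixed to its front end by a yellow lug (22 mm wide, to x = 48 mm). Origin: centre of the case's underside; x along the case to the hook, y to the gate's side, z up. The plain case spans x -39..39, y -18..18 mm; grasp it across the 36 mm.
- hook_seat (a point): Where a leg's centre lies when seated in the hook's bowl: x 96.5, y 0, z 10.5 mm of the case; axes as the case. The hook is a level loop of 7 mm round wire: back limb along y = -12.5 mm (x 60..91.5), then a half circle (the bowl, inner radius 9 mm) about x = 91.5, y = 0, thicker outside: its tip is at x = 109.5 mm. Lying on the bench it clears the eye's carriage by 1 mm.
- hook_nose (a point): Middle of the wire at the rigid nose, the round free end of the hook (radius 3.5 mm): x 91.5, y 12.5, z 10.5 mm of the case; axes as the case. The open side of the hook, y = 12.5 mm from x = 58 mm to the nose, is closed by the red gate. With the case's x along the eye's x the gate takes the leg at the eye's y = -20 mm. A leg pressed in further forward than x = 84 mm strikes the nose.
- hook_mouth (a point): The place on the gate's middle line where a leg should press, towards -y of the case: x 82.5, y 12.5, z 10.5 mm of the case; axes as the case. Pressed in here the leg is past the nose when its centre is below y = 4 mm; then it must go forward in the hook (draw the case back). Once it is past about x = 93 mm the gate springs shut behind it.
- hook_gate (a joint): Red sprung gate: bar 6 mm thick, 32 mm long, hinged at x 58, y 12.5 mm of the case, free end under the nose. 0 = shut; grows as it swings inwards (to -y of the case), stop at 0.64 rad. About 3 N to start it at its free end and 6 to 8 N at the stop, more nearer the hinge. A leg pressing behind x = 80 mm brings it to its stop before it clears the nose.
- tether_eye: Fixed eye. Yellow slotted foot plate 62 x 90 x 3 mm; origin: centre of its underside; x away from the robot at yaw 0, z up. On it, clamped anywhere from 7 mm nearer (-x) to 7 mm further (+x) along its slots, a steel carriage (24 x 84 mm, top 5.5 mm up) with an upright U bow of 8 mm rod, 57 mm high, legs at y = -20 and +20 mm. The carriage's place is not in this pose: find it by touch.
- relay_a: Bystander: black plug-in relay 28 x 28 x 40 mm standing on the bench, pins up. Origin: centre of the underside.
- relay_b: Bystander: black plug-in relay 28 x 28 x 40 mm standing on the bench, pins up. Origin: centre of the underside.
- side_cutters: Bystander: side cutters with red handles, 58 x 147 x 14 mm, lying flat. Origin: centre of the underside.
- dial_cap_0: Bystander: chrome-white round dial cap, 36 mm across, 16 mm high. Origin: centre of the underside.

How it is judged:
By the outcome, as a careful person would: the job done as asked, in the order asked, and still so for the second after the job is handed in, with the robot touching nothing.
It also fails if it takes over 70 s, if anything falls off the work surface, if the arm or the gripper's body presses on something with over 40 N, if the wrist force passes 120 N, or if a joint passes its speed limit or range.

## Robot

A 6-joint arm with a two-finger parallel gripper is mounted at the origin on a cart in front of the work surface, level with it; the furniture and walls round the work are solid. World frame = base frame: x ahead of the robot, y to its left, z up, the work surface at z = 0. Lengths are in mm, angles in rad, forces in N, time in s.
With the tool pointing down it reaches from about 200 to 875 mm from the base axis. Payload 3.4 kg.
Tool frame: the origin (TCP) lies at the very end of the fingers, on their centre line; the grasp point (between the pads) lies 19 mm behind it; z points along the fingers, y is the line along which they close (so a half turn about z gives the same grasp; the last joint's range is limited). The gripper opens to 94 mm and grips with 3 to 60 N. Pads are 16 mm wide; open, the fingers measure 119 mm over their backs; the gripper's body (75 mm by 177 mm) begins 78 mm behind the grasp point.
Start: joints at [-1.296, 0.276, 1.505, -0, 1.361, -0.121], TCP at [221.692, -530.583, 205.493] pointing down, gripper open.
Joint ranges: [-2.89, 2.89], [-0.75, 2.08], [0.22, 2.7], [-1.18, 4.32], [0.11, 2.71], [-2.7, 2.7]. Speed limits (rad/s): [2.57, 2.57, 3.14, 3.14, 3.14, 3.14].

## Interface

Orientations are given as a rotation vector (axis times angle).
In Python, from workcell import manip, cams, job, models gives the robot as it stands.
- The arm moves only by the tool apply_moves, never from a script. Its argument "steps" is a list of rows, each an object of numbers: "jaw": the finger opening in mm, from 0 to 94; "x", "y", "z": the shift along the world's x, y, z in mm; "spin": the turn about the world's z in degrees. A call has 1 to 12 rows; each row is the pose to reach, as a shift and turn from the pose commanded when the call began; what a row does not reach only later rows make up. A row lasts 1/8 s, in which the tool goes at most 62.5 mm and 10.7 degrees, less where a joint would pass 70% of its speed; a pose out of reach is approached as far as the arm can. A call with a gripper value outside its range is refused whole. The fingers move at their own pace and stop on an object; "squeeze" is the grip in N (left out, the last holds). Time passes only in rows, so rows that repeat a pose let the fingers close. It gives the time, the measured TCP pose, the force, the opening and the grip force at its end, in the units of the state.
- manip.get_state(): the state, without advancing time (a new reading comes with each control period).
- cams.snapshot(name): name is "side" or "top" or "wrist"; returns the picture (420x560x3 uint8, red, green, blue); there is no depth.
- cams.get_calibration(name): a dict with "K" (3x3 intrinsics, pixels), "dist" ([k1, k2, p1, p2, k3] as OpenCV has them; the pictures are not rectified), "world_to_cam" (4x4, takes a point from world to camera coordinates); the wrist camera has in their place "T_tool_cam" (4x4, takes a point from camera to tool coordinates, whose origin is the TCP and whose axes are the flange's). Camera axes: x right, y up, looking along -z (the intrinsics and any distortion apply to the point x, -y, -z); pixel columns grow to the right and rows downward; lengths in mm; the calibration is good to about 2 mm. A picture is of the moment at which its call begins: read the wrist's pose just before it. get_calibration takes no time and is no camera call.
- job.sign_off(): hands the job in; it is judged then, once.
Trained networks look in the newest picture that a camera, given by its name, has taken for a name from the list of things; names that differ only in an ending like _2 or _b are one class to them, and where a whole thing is asked for, a point or a joint stands for the part that bears it (a point fixed in the world has none). Each returns a list of dicts, best first, with "conf" (0 to 1); they miss things now and then, are a little off and sometimes report something else, mostly with a low value. They report only what shows in the picture. A call takes as long as a camera call.
- models.boxes_of(camera, query): "position" ([x, y, z] in mm, in world coordinates, good to about 4 mm: the middle of the surface that is visible of it).
- models.outline_of(camera, query): "region" (420x560 bool, what is visible of it).
The state is a dict: "time_s": time; "qpos": joint angles; "joint_velocities": joint speeds; "joint_torque": joint torques, N m; "position": TCP position; "orientation": TCP orientation; "contact_force": force on the tool from outside, world axes, zero at the start; "wrist_torque": the same for the moment, N m; "finger_gap": finger opening in mm; "gripper_force": force on a finger pad.
Only numpy, scipy, OpenCV 4.12 (cv2) and the standard library are available. Lean on these libraries where they do the work, as an engineer would, in place of code of your own. Each camera call takes 0.05 s, during which the arm holds its last target. There are 200 camera calls.

## Working session

There is one attempt and no reset: what is moved stays moved. The work goes in short steps, Python scripts to look and compute and a tool call to move; the robot and the scene stay as the last step left them, time stands still between calls to the robot, and variables do not carry over. Pictures are saved under pics/ and viewed, at most 10 in all, crops included, and the job is handed in when it is done.

Besides the shell and the picture viewer there is one more tool, called after "Request:" by a JSON object that holds its "api" and its "payload", one argument or row to a line. apply_moves: Moves the arm, as the interface text tells. Its arguments: {"type":"object","properties":{"steps":{"type":"array","items":{"type":"object","properties":{"jaw":{"type":"number"},"x":{"type":"number"},"y":{"type":"number"},"z":{"type":"number"},"spin":{"type":"number"}}}},"squeeze":{"type":"number"}},"required":["steps"]}

```bash
mkdir -p pics; ls
cat > h.py <<'E'
import numpy as np, cv2
from workcell import manip, cams, job, models
def save(name,f):
    im=cams.snapshot(name); cv2.imwrite('pics/'+f,im[:,:,::-1]); return im
def project(name,P,st=None):
    c=cams.get_calibration(name); P=np.atleast_2d(np.array(P,float))
    if 'world_to_cam' in c: T=np.array(c['world_to_cam'])
    else: T=np.linalg.inv(tool(st)@np.array(c['T_tool_cam']))
    p=P@T[:3,:3].T+T[:3,3]; p=p*[1,-1,-1]
    return cv2.projectPoints(p.reshape(-1,1,3),np.zeros(3),np.zeros(3),np.array(c['K'],float),np.array(c['dist'],float))[0].reshape(-1,2)
def tool(st):
    T=np.eye(4); T[:3,:3]=cv2.Rodrigues(np.array(st['orientation'],float))[0]; T[:3,3]=st['position']; return T
def back(name,uv,z,st=None):
    c=cams.get_calibration(name)
    n=cv2.undistortPoints(np.array(uv,float).reshape(-1,1,2),np.array(c['K'],float),np.array(c['dist'],float)).reshape(-1,2)
    T=np.linalg.inv(np.array(c['world_to_cam'])) if 'world_to_cam' in c else tool(st)@np.array(c['T_tool_cam'])
    d=np.c_[n[:,0],-n[:,1],-np.ones(len(n))]@T[:3,:3].T
    return T[:3,3]+d*((z-T[2,3])/d[:,2])[:,None]
E
python3 - <<'E'
from h import *
st=manip.get_state(); print(st)
save('top','top0.png'); 
for q in ['bit_case','tether_eye','hook_gate','relay_a','side_cutters','dial_cap_0']:
    for r in models.boxes_of('top',q)[:3]: print(q,r)
save('side','side0.png')
E
```

```text
pics
{'time_s': 0.0, 'qpos': array([-1.29595701e+00,  2.76590236e-01,  1.50611869e+00,  5.03635700e-06,
        1.36066640e+00, -1.20994126e-01]), 'joint_velocities': array([-0.00041965, -0.00023607, -0.00059064,  0.00093203,  0.00027672,
        0.001455  ]), 'joint_torque': array([ 1.75883793e-03, -4.04575932e+01, -2.37225688e+01,  7.05060759e-02,
        3.43506632e-02, -1.47505998e-04]), 'position': array([ 221.55511738, -530.00021185,  204.61319897]), 'orientation': array([-3.07852077e+00, -6.17371221e-01,  2.07358076e-04]), 'contact_force': array([ 0.82262922,  0.00387908, -0.28615398]), 'wrist_torque': array([ 0.05593194,  0.01793408, -0.03685524]), 'gripper_force': 0.0, 'finger_gap': 94.19370151610012}
tether_eye {'position': [594.8, 25.5, 3.3], 'conf': 0.86}
tether_eye {'position': [492.2, -129.3, 13.1], 'conf': 0.44}
hook_gate {'position': [488.7, -130.2, 13.6], 'conf': 0.43}
hook_gate {'position': [379.4, 109.0, 15.7], 'conf': 0.4}
relay_a {'position': [496.6, 158.7, 29.2], 'conf': 0.7}
relay_a {'position': [492.8, 114.0, 34.1], 'conf': 0.52}
relay_a {'position': [440.8, -159.9, 23.2], 'conf': 0.52}
side_cutters {'position': [611.1, -196.3, 12.4], 'conf': 0.91}
dial_cap_0 {'position': [378.9, 107.1, 14.1], 'conf': 0.73}
```

View pics/top0.png

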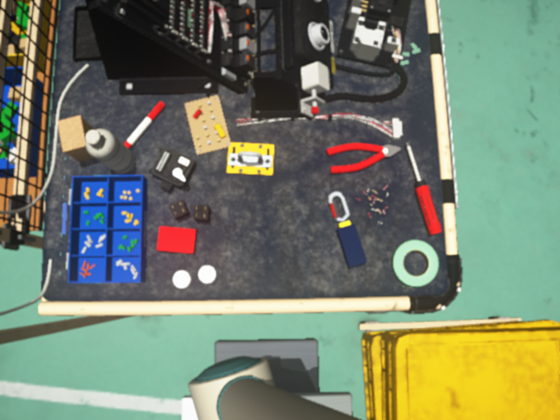

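View pics/side0.png

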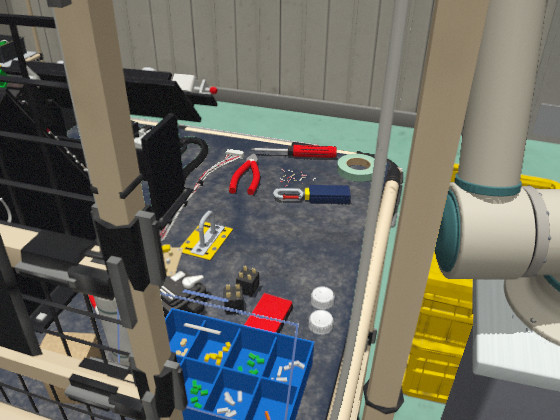

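The top view shows the blue case at about (349,245), with its hook up and left at (339,205). The yellow eye plate is at (250,158), nearly at yaw 0, and the cutters are at (365,157). The side view agrees with this layout.

```bash
cat >> h.py <<'E'
def blob(name,im,box,lo,hi,z,st=None):
    h=cv2.cvtColor(np.ascontiguousarray(im),cv2.COLOR_RGB2HSV); m=cv2.inRange(h,lo,hi)
    k=np.zeros_like(m); k[box[1]:box[3],box[0]:box[2]]=1; m=m*k
    n,l,s,c=cv2.connectedComponentsWithStats(m); i=1+np.argmax(s[1:,4])
    v,u=np.nonzero(l==i); P=back(name,np.c_[u,v],z,st)[:,:2]
    r=cv2.minAreaRect(P.astype(np.float32)); return r,s[i],P
E
python3 - <<'E'
from h import *
im=cams.snapshot('top')
print(blob('top',im,(315,215,380,280),(100,80,30),(130,255,255),21)[:2])
print(blob('top',im,(215,130,290,185),(20,120,100),(35,255,255),3)[:2])
print(np.round(back('top',[[337,200],[335,222]],14),0), cams.get_calibration('wrist')['T_tool_cam'])
for q in ['bit_case','tether_eye']:print(models.boxes_of('side',q))
E
```

```text
(((427.4774475097656, -165.78802490234375), (75.56495666503906, 35.54378128051758), 15.823783874511719), array([337, 224,  29,  43, 724], dtype=int32))
(((604.872314453125, 24.431793212890625), (93.15909576416016, 65.25448608398438), 86.04344177246094), array([226, 142,  49,  34, 853], dtype=int32))
[[ 516. -143.   14.]
 [ 473. -137.   14.]] [[-2.42999857e-04  9.62905670e-01  2.69838122e-01  7.97721427e+01]
 [ 9.99999578e-01  4.72936078e-04 -7.87112937e-04  7.11652745e-01]
 [-8.85531693e-04  2.69837817e-01 -9.62905379e-01 -1.79814003e+02]
 [ 0.00000000e+00  0.00000000e+00  0.00000000e+00  1.00000000e+00]]
[]
[{'position': [602.2, 34.0, -0.6], 'conf': 0.59}]
```

Request:
{"api": "apply_moves", "payload": {
  "steps": [
    {"x": 30,"y": 60,"z": 10,"spin": -4},
    {"x": 60,"y": 120,"z": 20,"spin": -8},
    {"x": 95,"y": 180,"z": 30,"spin": -12},
    {"x": 125,"y": 240,"z": 30,"spin": -16},
    {"x": 155,"y": 300,"z": 30,"spin": -20},
    {"x": 185,"y": 360,"z": 30,"spin": -22.7},
    {"x": 218,"y": 420,"z": 30,"spin": -22.7},
    {"x": 218,"y": 440,"z": 30,"spin": -22.7},
    {"x": 218,"y": 440,"z": 30,"spin": -22.7},
    {"x": 218,"y": 440,"z": 30,"spin": -22.7}
  ]
}}

```text
schema error: expected keys jaw, x, y, z, spin
```

Run:
```python
from h import *
st=manip.get_state(); print(st['position'],st['orientation'],st['time_s'])
im=save('wrist','w1.png')
np.save('w1.npy',im)
print(project('wrist',[[605,24,3],[427,-166,21],[520,-139,10]],st))
for q in ['bit_case','tether_eye','hook_gate','relay_a']: print(q,models.boxes_of('wrist',q))
```

```text
[ 221.69341489 -530.56279445  205.47887776] [3.08022000e+00 6.17659237e-01 1.65957317e-05] 0.55
[[-300.84915777 -693.27332067]
 [ -36.58685025 -199.10591146]
 [ -46.42206781 -354.90715921]]
bit_case []
tether_eye []
hook_gate []
relay_a []
```

View pics/w1.png

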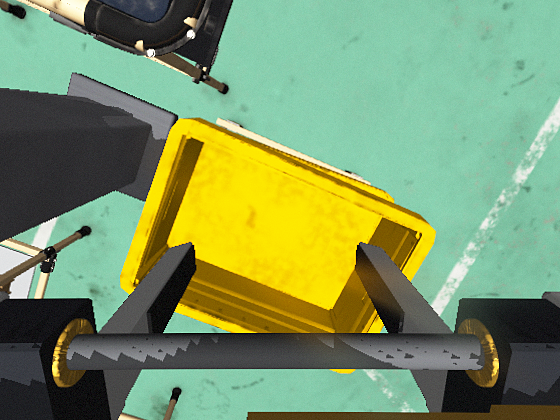

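The move was refused because every row needs all its keys, so the arm is still over the bin and the picture shows only that. I'll resend it.

Request:
{"api": "apply_moves", "payload": {
  "steps": [
    {"x": 30,"y": 60,"z": 10,"spin": -4,"jaw": 94},
    {"x": 60,"y": 120,"z": 20,"spin": -8,"jaw": 94},
    {"x": 95,"y": 180,"z": 30,"spin": -12,"jaw": 94},
    {"x": 125,"y": 240,"z": 30,"spin": -16,"jaw": 94},
    {"x": 155,"y": 300,"z": 30,"spin": -20,"jaw": 94},
    {"x": 185,"y": 360,"z": 30,"spin": -22.7,"jaw": 94},
    {"x": 218,"y": 420,"z": 30,"spin": -22.7,"jaw": 94},
    {"x": 218,"y": 440,"z": 30,"spin": -22.7,"jaw": 94},
    {"x": 218,"y": 440,"z": 30,"spin": -22.7,"jaw": 94},
    {"x": 218,"y": 440,"z": 30,"spin": -22.7,"jaw": 94}
  ]
}}

```text
time_s: 2.05
position: [439.5, -90.9, 235.5]
orientation: [3.141, 0.001, -0.0]
contact_force: [0.2, -0.2, 0.9]
finger_gap: 93.9
gripper_force: 0.0
```

Run:
```python
from h import *
st=manip.get_state(); print(st['position'],st['orientation'],st['time_s'])
im=save('wrist','w2.png')
np.save('w2.npy',im)
print(project('wrist',[[605,24,3],[427,-166,21],[520,-139,10]],st))
for q in ['bit_case','tether_eye','hook_gate','relay_a']: print(q,models.boxes_of('wrist',q))
```

```text
[439.54762481 -90.94200477 235.53116192] [ 3.14056273e+00  7.44497757e-04 -3.41079947e-04] 2.05
[[172.50190273  38.42383801]
 [335.72163694 196.02334187]
 [315.18818675 117.1962725 ]]
bit_case [{'position': [446.5, -158.2, 26.2], 'conf': 0.64}]
tether_eye [{'position': [600.6, 21.2, 5.1], 'conf': 0.82}]
hook_gate [{'position': [498.9, -134.7, 11.2], 'conf': 0.55}]
relay_a [{'position': [502.6, 158.5, 30.2], 'conf': 0.66}, {'position': [495.9, 112.9, 31.6], 'conf': 0.59}]
```

View pics/w2.png

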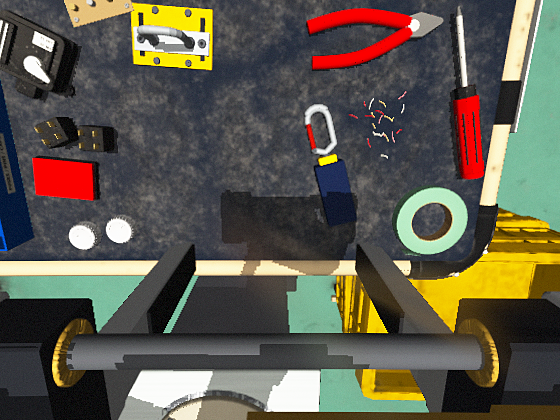

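The wrist view shows the case at (335,192) with its hook at (318,128) and the red gate on its left. The eye plate is at (172,38), with the carriage and the bow leaning away by parallax.

Run:
```python
from h import *
im=np.load('w2.npy'); st=manip.get_state()
print(blob('wrist',im,(305,150,365,235),(100,80,20),(130,255,255),21,st)[:2])
print(blob('wrist',im,(120,0,225,80),(20,120,100),(35,255,255),3,st)[:2])
print(blob('wrist',im,(300,90,345,160),(0,120,80),(10,255,255),13,st)[:2])
print(blob('wrist',im,(310,140,345,170),(20,120,80),(35,255,255),15,st)[:2])
h=cv2.resize(im[0:250,100:400],None,fx=2.6,fy=2.4,interpolation=cv2.INTER_CUBIC)
cv2.imwrite('pics/w2c.png',h[:,:,::-1][:600])
```

```text
(((433.655517578125, -165.4299774169922), (88.38306427001953, 36.960933685302734), 14.885923385620117), array([ 314,  153,   43,   74, 1873], dtype=int32))
(((606.7531127929688, 23.214635848999023), (90.5880126953125, 62.152435302734375), 85.68833923339844), array([ 131,    2,   82,   68, 2753], dtype=int32))
(((497.66839599609375, -135.05433654785156), (29.54159927368164, 6.212556838989258), 14.59949016571045), array([306, 124,  10,  26, 125], dtype=int32))
(((470.9173278808594, -155.5561981201172), (10.35476303100586, 22.655729293823242), 15.181681632995605), array([318, 154,  20,  12, 155], dtype=int32))
```

View pics/w2c.png

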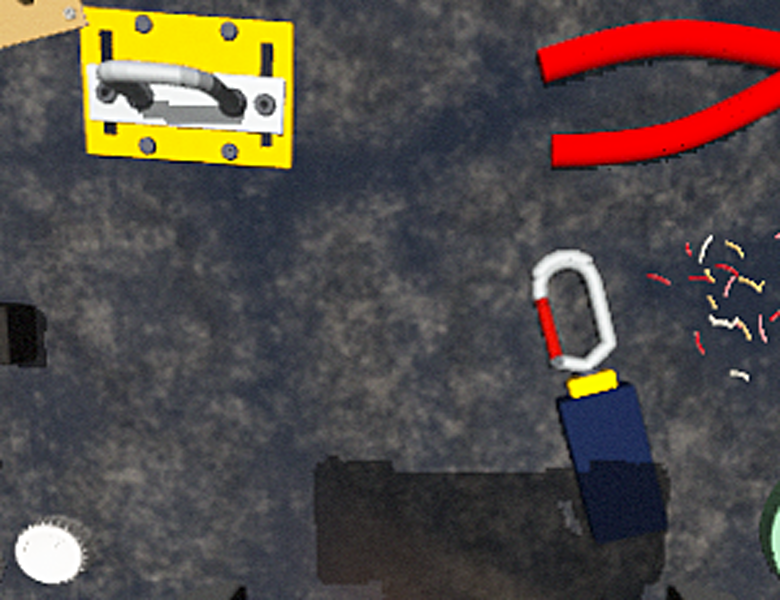

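Request:
{"api": "apply_moves", "payload": {
  "squeeze": 60,
  "steps": [
    {"x": 5,"y": -35,"z": -30,"spin": 7,"jaw": 70},
    {"x": 13,"y": -69.2,"z": -70,"spin": 15,"jaw": 70},
    {"x": 13,"y": -69.2,"z": -120,"spin": 15,"jaw": 70},
    {"x": 13,"y": -69.2,"z": -170,"spin": 15,"jaw": 70},
    {"x": 13,"y": -69.2,"z": -205,"spin": 15,"jaw": 70},
    {"x": 13,"y": -69.2,"z": -225,"spin": 15,"jaw": 70},
    {"x": 13,"y": -69.2,"z": -231.5,"spin": 15,"jaw": 70},
    {"x": 13,"y": -69.2,"z": -231.5,"spin": 15,"jaw": 70}
  ]
}}

```text
time_s: 3.3
position: [452.7, -160.4, 4.1]
orientation: [3.115, 0.408, -0.0]
contact_force: [0.2, -0.5, 0.0]
finger_gap: 70.2
gripper_force: 0.0
```

Request:
{"api": "apply_moves", "payload": {
  "steps": [
    {"x": 0,"y": 0,"z": 0,"spin": 0,"jaw": 40},
    {"x": 0,"y": 0,"z": 0,"spin": 0,"jaw": 36},
    {"x": 0,"y": 0,"z": 0,"spin": 0,"jaw": 30},
    {"x": 0,"y": 0,"z": 0,"spin": 0,"jaw": 30},
    {"x": 0,"y": 0,"z": 0,"spin": 0,"jaw": 30},
    {"x": 0,"y": 0,"z": 0,"spin": 0,"jaw": 30},
    {"x": 0,"y": 0,"z": 0,"spin": 0,"jaw": 30}
  ]
}}

```text
time_s: 4.18
position: [452.9, -159.7, 4.3]
orientation: [3.115, 0.409, 0.001]
contact_force: [0.2, 1.7, 5.6]
finger_gap: 35.6
gripper_force: 60.0
```

Run:
```python
from h import *
st=manip.get_state(); print(st)
im=save('wrist','w3.png')
for q in ['bit_case','hook_gate']: print(q,models.boxes_of('wrist',q))
```

```text
{'time_s': 4.175, 'qpos': array([-4.84216318e-01,  3.44428964e-01,  1.99006110e+00,  2.56160612e-04,
        8.06705203e-01,  8.25159339e-01]), 'joint_velocities': array([ 8.53225781e-04, -2.14108421e-03, -1.08054997e-03, -4.10135081e-04,
       -7.83011981e-06,  9.42604346e-04]), 'joint_torque': array([-5.25397863e-01, -3.39054823e+01, -1.49596006e+01, -2.40364373e-01,
       -4.33050748e-01, -9.22495063e-03]), 'position': array([ 452.87742844, -159.70916334,    4.32539404]), 'orientation': array([3.11475219e+00, 4.09184164e-01, 6.77488036e-04]), 'contact_force': array([0.16322805, 1.71663119, 5.62384304]), 'wrist_torque': array([0.24099825, 0.0514832 , 0.04279982]), 'gripper_force': 60.002376437187195, 'finger_gap': 35.6053706595187}
bit_case [{'position': [458.5, -157.7, 24.0], 'conf': 0.59}]
hook_gate [{'position': [505.1, -136.6, 10.5], 'conf': 0.63}]
```

View pics/w3.png

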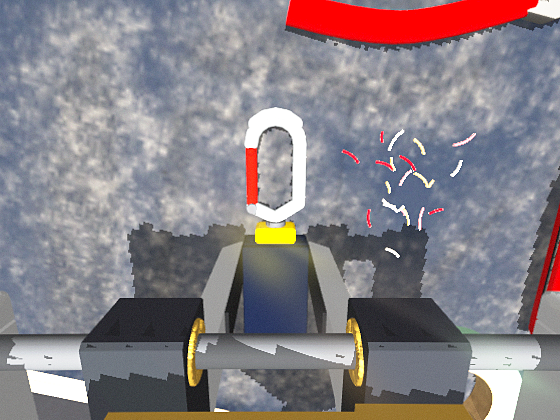

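The case is gripped squarely: the lug is at (275,233), the hook tip at (275,108) and the gate at (252,177). I'll fit the hook's position in the tool frame.

Run:
```python
from h import *
st=manip.get_state(); im=cv2.imread('pics/w3.png')[:,:,::-1]
R=tool(st)[:3,:3]; p=np.array(st['position'])
ex=R[:,0];ey=-R[:,1]
loc=lambda P:[round(float((np.append(q,0)-p*[1,1,0])@a),1) for q in np.atleast_2d(P) for a in (ex,ey)]
g,s,P=blob('wrist',im,(235,135,265,215),(0,120,80),(10,255,255),13.5,st); print('gate c',loc(g[0]),g,s); L=np.array([loc(q) for q in P]); print(L.min(0),L.max(0))
for z in (17,21):
  g,s,P=blob('wrist',im,(245,215,305,255),(20,120,80),(35,255,255),z,st); print('lug',z,loc(g[0]),g[1:]); L=np.array([loc(q) for q in P]); print(L.min(0),L.max(0))
gray=im.min(2); m=gray>200; m[:,:235]=0;m[:,315:]=0;m[225:]=0;m[:100]=0
v,u=np.nonzero(m); print(u.min(),u.max(),v.min(),v.max())
print('tip,right,left',[loc(q[:2]) for q in back('wrist',[[275,v.min()],[u.max()+1,180],[u.min(),150]],10.5,st)])
```

```text
gate c [50.2, 11.7] ((498.3699951171875, -135.4365234375), (29.575443267822266, 5.741215229034424), 14.103854179382324) [246 148  12  57 620]
[35.4  8.7] [65.  14.5]
lug 17 [20.8, -0.6] ((12.481167793273926, 21.61467742919922), 14.942554473876953)
[ 14.5 -11.4] [27.  10.2]
lug 21 [22.2, -0.6] ((12.182483673095703, 21.097427368164062), 14.94245719909668)
[ 16.1 -11.1] [28.3  9.9]
235 306 107 224
tip,right,left [[85.0, -0.6], [47.9, -17.7], [63.7, 20.2]]
```

Request:
{"api": "apply_moves", "payload": {
  "steps": [
    {"x": 0,"y": 0,"z": 20,"spin": 0,"jaw": 30},
    {"x": 0,"y": 0,"z": 50,"spin": 0,"jaw": 30},
    {"x": 5,"y": 25,"z": 75,"spin": -5,"jaw": 30},
    {"x": 12,"y": 65,"z": 80,"spin": -10,"jaw": 30},
    {"x": 20,"y": 105,"z": 80,"spin": -15,"jaw": 30},
    {"x": 30,"y": 145,"z": 80,"spin": -19.2,"jaw": 30},
    {"x": 38.4,"y": 171.9,"z": 80,"spin": -19.2,"jaw": 30},
    {"x": 38.4,"y": 171.9,"z": 80,"spin": -19.2,"jaw": 30},
    {"x": 38.4,"y": 171.9,"z": 80,"spin": -19.2,"jaw": 30},
    {"x": 38.4,"y": 171.9,"z": 80,"spin": -19.2,"jaw": 30}
  ]
}}

```text
time_s: 5.58
position: [490.7, 11.2, 83.8]
orientation: [3.139, -0.117, -0.001]
contact_force: [-0.8, 0.8, -1.7]
finger_gap: 35.4
gripper_force: 60.0
```

Run:
```python
from h import *
st=manip.get_state(); print(st['time_s'],st['position'],st['orientation'],st['contact_force'],st['finger_gap'])
im=save('wrist','w4.png')
for q in ['tether_eye']: print(q,models.boxes_of('wrist',q))
print(project('wrist',[[606,23.7,3],[600,4.1,5.5]],st))
print(blob('wrist',im,(0,0,560,330),(20,120,100),(35,255,255),3,st)[:2])
```

```text
5.575 [490.67399251  11.20873548  83.7620956 ] [ 3.13893781e+00 -1.17404999e-01 -1.03223408e-03] [-0.8078355   0.77259019 -1.70047549] 35.40461025138657
tether_eye [{'position': [606.3, 21.2, 1.8], 'conf': 0.9}]
[[245.81787629  69.00305518]
 [273.18336062  75.26800283]]
(((606.2762451171875, 24.82611846923828), (90.03353881835938, 61.86091995239258), 85.8519287109375), array([ 180,   21,  127,   93, 6360], dtype=int32))
```

View pics/w4.png

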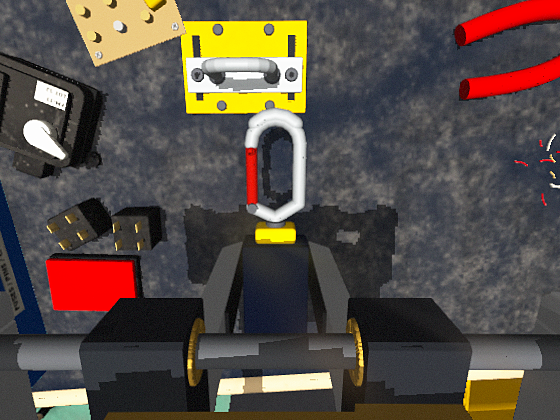

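The plate's full outline now fits at 90.0 x 61.9 mm, yaw -4.15°, with nothing over it. Next I'll measure the carriage within it.

Run:
```python
from h import *
st=manip.get_state(); im=cv2.imread('pics/w4.png')[:,:,::-1]
m=((im.min(2)>140)&(im.max(2).astype(int)-im.min(2)<40)).astype(np.uint8); m[:40]=0;m[100:]=0;m[:,:180]=0;m[:,310:]=0
a=np.radians(-4.15);ex=np.array([np.cos(a),np.sin(a)]);ey=np.array([-ex[1],ex[0]])
for u in (194,197,203,206,285,294,298):
    v=np.nonzero(m[:,u])[0]
    P=back('wrist',[[u,v.min()-.5],[u,v.max()+.5]],5.5,st)[:,:2]-[606.3,24.8]
    print(u,v.min(),v.max(),np.round(np.c_[P@ex,P@ey],1).tolist())
```

```text
194 58 92 [[7.4, 35.7], [-16.2, 37.4]]
197 57 92 [[8.0, 33.5], [-16.2, 35.2]]
203 58 92 [[7.4, 29.2], [-16.2, 30.8]]
206 58 92 [[7.4, 27.1], [-16.2, 28.5]]
285 57 91 [[7.9, -29.6], [-15.6, -29.7]]
294 57 91 [[7.9, -36.0], [-15.7, -36.3]]
298 57 91 [[7.9, -38.9], [-15.7, -39.3]]
```

Request:
{"api": "apply_moves", "payload": {
  "steps": [
    {"x": 0.8,"y": 1.1,"z": -25,"spin": 0,"jaw": 30},
    {"x": 0.8,"y": 1.1,"z": -50,"spin": 0,"jaw": 30},
    {"x": 0.8,"y": 1.1,"z": -70,"spin": 0,"jaw": 30},
    {"x": 0.8,"y": 1.1,"z": -78,"spin": 0,"jaw": 30},
    {"x": 0.8,"y": 1.1,"z": -78,"spin": 0,"jaw": 30},
    {"x": 0.8,"y": 1.1,"z": -78,"spin": 0,"jaw": 30},
    {"x": 0.8,"y": 1.1,"z": -78,"spin": 0,"jaw": 30},
    {"x": 0.8,"y": 1.1,"z": -78,"spin": 0,"jaw": 30}
  ]
}}

```text
time_s: 6.68
position: [492.2, 13.2, 6.5]
orientation: [3.139, -0.116, 0.002]
contact_force: [0.7, -0.3, -1.8]
finger_gap: 35.8
gripper_force: 60.0
```

Request:
{"api": "apply_moves", "payload": {
  "steps": [
    {"x": 5,"y": -0.4,"z": 0,"spin": 0,"jaw": 30},
    {"x": 10,"y": -0.7,"z": 0,"spin": 0,"jaw": 30},
    {"x": 14,"y": -1,"z": 0,"spin": 0,"jaw": 30},
    {"x": 16,"y": -1.2,"z": 0,"spin": 0,"jaw": 30},
    {"x": 16,"y": -1.2,"z": 0,"spin": 0,"jaw": 30},
    {"x": 16,"y": -1.2,"z": 0,"spin": 0,"jaw": 30}
  ]
}}

```text
time_s: 7.42
position: [507.6, 12.1, 5.9]
orientation: [3.139, -0.116, -0.001]
contact_force: [0.4, -0.2, -2.1]
finger_gap: 35.7
gripper_force: 60.0
```

Request:
{"api": "apply_moves", "payload": {
  "steps": [
    {"x": 0.8,"y": 0,"z": 0,"spin": 0,"jaw": 30},
    {"x": 1.5,"y": -0.1,"z": 0,"spin": 0,"jaw": 30},
    {"x": 1.5,"y": -0.1,"z": 0,"spin": 0,"jaw": 30}
  ]
}}

```text
time_s: 7.8
position: [509.5, 11.9, 6.0]
orientation: [3.139, -0.116, 0.0]
contact_force: [-0.9, -0.6, -1.7]
finger_gap: 35.2
gripper_force: 60.0
```

Request:
{"api": "apply_moves", "payload": {
  "steps": [
    {"x": 0.8,"y": 0,"z": 0,"spin": 0,"jaw": 30},
    {"x": 1.5,"y": -0.1,"z": 0,"spin": 0,"jaw": 30},
    {"x": 1.5,"y": -0.1,"z": 0,"spin": 0,"jaw": 30}
  ]
}}

```text
time_s: 8.18
position: [511.0, 11.8, 6.0]
orientation: [3.139, -0.116, 0.0]
contact_force: [-0.5, 0.8, -1.7]
finger_gap: 35.2
gripper_force: 60.0
```

Request:
{"api": "apply_moves", "payload": {
  "steps": [
    {"x": 0.5,"y": 0,"z": 0,"spin": 0,"jaw": 30},
    {"x": 1,"y": -0.1,"z": 0,"spin": 0,"jaw": 30},
    {"x": 1,"y": -0.1,"z": 0,"spin": 0,"jaw": 30}
  ]
}}

```text
time_s: 8.55
position: [511.8, 11.8, 6.0]
orientation: [3.139, -0.116, -0.0]
contact_force: [-0.4, 0.3, -1.5]
finger_gap: 35.5
gripper_force: 60.0
```

Request:
{"api": "apply_moves", "payload": {
  "steps": [
    {"x": 0.4,"y": 0,"z": 0,"spin": 0,"jaw": 30},
    {"x": 0.8,"y": -0.1,"z": 0,"spin": 0,"jaw": 30},
    {"x": 0.8,"y": -0.1,"z": 0,"spin": 0,"jaw": 30}
  ]
}}

```text
time_s: 8.93
position: [512.0, 11.7, 5.9]
orientation: [-3.139, 0.116, 0.002]
contact_force: [-2.3, -0.4, -1.3]
finger_gap: 35.8
gripper_force: 60.0
```

Request:
{"api": "apply_moves", "payload": {
  "steps": [
    {"x": 0.4,"y": 0,"z": 0,"spin": 0,"jaw": 30},
    {"x": 0.7,"y": 0,"z": 0,"spin": 0,"jaw": 30},
    {"x": 0.7,"y": 0,"z": 0,"spin": 0,"jaw": 30}
  ]
}}

```text
time_s: 9.3
position: [512.1, 11.7, 5.7]
orientation: [-3.139, 0.116, 0.004]
contact_force: [-4.5, 1.1, -1.6]
finger_gap: 35.3
gripper_force: 60.0
```

Request:
{"api": "apply_moves", "payload": {
  "steps": [
    {"x": -7.3,"y": 0.5,"z": 1,"spin": 0,"jaw": 30},
    {"x": -7.3,"y": 0.5,"z": 2,"spin": 0,"jaw": 30},
    {"x": -8.5,"y": -15,"z": 2,"spin": 0,"jaw": 30},
    {"x": -9.6,"y": -31.4,"z": 2,"spin": 0,"jaw": 30},
    {"x": -9.6,"y": -31.4,"z": 2,"spin": 0,"jaw": 30},
    {"x": 5,"y": -32.5,"z": 2,"spin": 0,"jaw": 30},
    {"x": 18,"y": -33.5,"z": 2,"spin": 0,"jaw": 30},
    {"x": 27.3,"y": -34.1,"z": 2,"spin": 0,"jaw": 30},
    {"x": 27.3,"y": -34.1,"z": 2,"spin": 0,"jaw": 30},
    {"x": 27.3,"y": -34.1,"z": 2,"spin": 0,"jaw": 30},
    {"x": 27.3,"y": -34.1,"z": 2,"spin": 0,"jaw": 30}
  ]
}}

```text
time_s: 10.68
position: [540.0, -22.3, 7.9]
orientation: [-3.139, 0.115, 0.001]
contact_force: [0.3, 0.1, -2.1]
finger_gap: 35.3
gripper_force: 60.0
```

Run:
```python
from h import *
st=manip.get_state(); print(st['time_s'],st['position'],st['orientation'],st['contact_force'],st['finger_gap'])
im=save('wrist','w5.png'); cv2.imwrite('pics/w5c.png',cv2.resize(im[60:300,130:430],None,fx=2.5,fy=2.5)[:,:,::-1])
```

```text
10.675 [540.03067539 -22.254747     7.86167207] [-3.13943760e+00  1.15405004e-01  1.36103461e-03] [ 0.2793862   0.07941547 -2.06902716] 35.32487715867607
```

View pics/w5c.png

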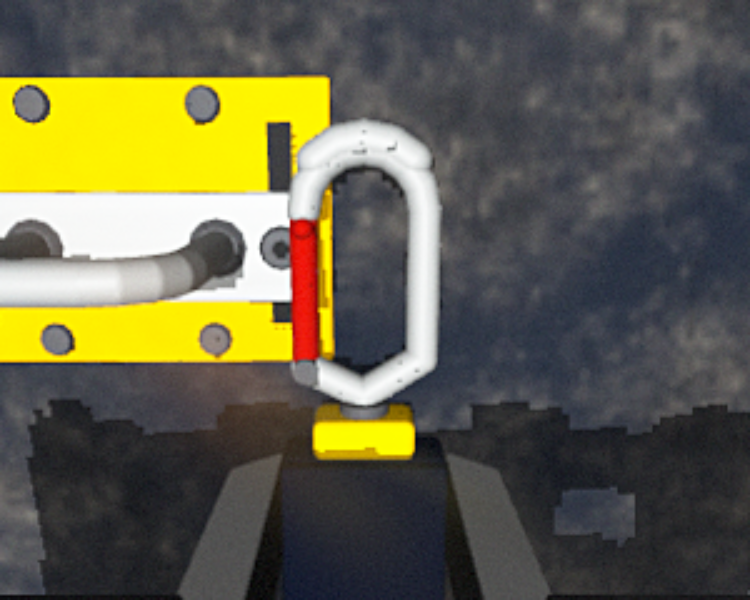

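The leg base is at crop (217,247) and the gate tip at (303,220), so the leg is lined up at about 82–83 mm on the gate. I'll trim that slightly and press.

Request:
{"api": "apply_moves", "payload": {
  "steps": [
    {"x": 1,"y": 0,"z": 0,"spin": 0,"jaw": 30},
    {"x": 1.3,"y": 5,"z": 0,"spin": 0,"jaw": 30},
    {"x": 1.7,"y": 10,"z": 0,"spin": 0,"jaw": 30},
    {"x": 1.7,"y": 10,"z": 0,"spin": 0,"jaw": 30},
    {"x": 1.7,"y": 10,"z": 0,"spin": 0,"jaw": 30}
  ]
}}

```text
time_s: 11.35
position: [542.4, -12.4, 8.0]
orientation: [3.139, -0.115, -0.0]
contact_force: [-0.3, -0.7, -1.8]
finger_gap: 35.4
gripper_force: 60.0
```

Request:
{"api": "apply_moves", "payload": {
  "steps": [
    {"x": 0.1,"y": 1.5,"z": 0,"spin": 0,"jaw": 30},
    {"x": 0.2,"y": 3,"z": 0,"spin": 0,"jaw": 30},
    {"x": 0.2,"y": 3,"z": 0,"spin": 0,"jaw": 30},
    {"x": 0.2,"y": 3,"z": 0,"spin": 0,"jaw": 30}
  ]
}}

```text
time_s: 11.85
position: [542.6, -9.6, 8.0]
orientation: [3.139, -0.116, -0.0]
contact_force: [0.7, -0.8, -2.3]
finger_gap: 35.6
gripper_force: 60.0
```

Request:
{"api": "apply_moves", "payload": {
  "steps": [
    {"x": 0.1,"y": 1,"z": 0,"spin": 0,"jaw": 30},
    {"x": 0.1,"y": 2,"z": 0,"spin": 0,"jaw": 30},
    {"x": 0.1,"y": 2,"z": 0,"spin": 0,"jaw": 30}
  ]
}}

```text
time_s: 12.22
position: [542.6, -7.8, 8.0]
orientation: [3.139, -0.116, -0.0]
contact_force: [-0.9, -4.0, -1.1]
finger_gap: 35.5
gripper_force: 60.0
```

Request:
{"api": "apply_moves", "payload": {
  "steps": [
    {"x": 0.1,"y": 1,"z": 0,"spin": 0,"jaw": 30},
    {"x": 0.1,"y": 2,"z": 0,"spin": 0,"jaw": 30},
    {"x": 0.1,"y": 2,"z": 0,"spin": 0,"jaw": 30}
  ]
}}

```text
time_s: 12.6
position: [542.7, -5.5, 8.0]
orientation: [3.139, -0.115, -0.0]
contact_force: [0.3, -4.1, -2.1]
finger_gap: 36.0
gripper_force: 60.0
```

Request:
{"api": "apply_moves", "payload": {
  "steps": [
    {"x": 0.1,"y": 1,"z": 0,"spin": 0,"jaw": 30},
    {"x": 0.2,"y": 2,"z": 0,"spin": 0,"jaw": 30},
    {"x": 0.2,"y": 3,"z": 0,"spin": 0,"jaw": 30},
    {"x": 0.2,"y": 3,"z": 0,"spin": 0,"jaw": 30}
  ]
}}

```text
time_s: 13.1
position: [543.1, -2.6, 8.0]
orientation: [3.139, -0.116, 0.0]
contact_force: [-1.0, -5.5, -2.0]
finger_gap: 35.3
gripper_force: 60.0
```

Request:
{"api": "apply_moves", "payload": {
  "steps": [
    {"x": 0.1,"y": 1,"z": 0,"spin": 0,"jaw": 30},
    {"x": 0.2,"y": 2,"z": 0,"spin": 0,"jaw": 30},
    {"x": 0.2,"y": 3,"z": 0,"spin": 0,"jaw": 30},
    {"x": 0.2,"y": 3,"z": 0,"spin": 0,"jaw": 30}
  ]
}}

```text
time_s: 13.6
position: [543.8, -0.1, 8.0]
orientation: [3.138, -0.115, 0.002]
contact_force: [0.2, -6.9, -2.7]
finger_gap: 35.5
gripper_force: 60.0
```

Request:
{"api": "apply_moves", "payload": {
  "steps": [
    {"x": -0.7,"y": 1,"z": 0,"spin": 0,"jaw": 30},
    {"x": -1,"y": 2,"z": 0,"spin": 0,"jaw": 30},
    {"x": -1,"y": 3,"z": 0,"spin": 0,"jaw": 30},
    {"x": -1,"y": 3,"z": 0,"spin": 0,"jaw": 30}
  ]
}}

```text
time_s: 14.1
position: [543.1, 2.7, 8.3]
orientation: [3.138, -0.115, 0.003]
contact_force: [-0.9, -6.4, -1.9]
finger_gap: 35.6
gripper_force: 60.0
```

Request:
{"api": "apply_moves", "payload": {
  "steps": [
    {"x": 0.1,"y": 1,"z": 0,"spin": 0,"jaw": 30},
    {"x": 0.2,"y": 2,"z": 0,"spin": 0,"jaw": 30},
    {"x": 0.2,"y": 2,"z": 0,"spin": 0,"jaw": 30},
    {"x": 0.2,"y": 2,"z": 0,"spin": 0,"jaw": 30}
  ]
}}

```text
time_s: 14.6
position: [542.9, 4.7, 8.2]
orientation: [3.138, -0.115, 0.001]
contact_force: [-1.6, -6.8, -1.8]
finger_gap: 35.3
gripper_force: 60.0
```

Request:
{"api": "apply_moves", "payload": {
  "steps": [
    {"x": 0.1,"y": 1,"z": 0,"spin": 0,"jaw": 30},
    {"x": 0.2,"y": 2,"z": 0,"spin": 0,"jaw": 30},
    {"x": 0.2,"y": 2.5,"z": 0,"spin": 0,"jaw": 30},
    {"x": 0.2,"y": 2.5,"z": 0,"spin": 0,"jaw": 30}
  ]
}}

```text
time_s: 15.1
position: [542.8, 7.1, 8.1]
orientation: [3.138, -0.115, 0.001]
contact_force: [-0.5, -7.7, -1.7]
finger_gap: 35.3
gripper_force: 60.1
```

Request:
{"api": "apply_moves", "payload": {
  "steps": [
    {"x": 0,"y": 0.5,"z": 0,"spin": 0,"jaw": 30},
    {"x": 0,"y": 0.8,"z": 0,"spin": 0,"jaw": 30},
    {"x": 0,"y": 0.8,"z": 0,"spin": 0,"jaw": 30}
  ]
}}

```text
time_s: 15.48
position: [542.7, 7.9, 8.1]
orientation: [3.138, -0.115, 0.0]
contact_force: [-1.7, -7.2, -1.7]
finger_gap: 35.8
gripper_force: 60.1
```

Run:
```python
from h import *
st=manip.get_state(); print(st['time_s'],st['position'],st['orientation'],st['contact_force'],st['wrist_torque'])
im=save('wrist','w6.png'); cv2.imwrite('pics/w6c.png',cv2.resize(im[60:300,130:430],None,fx=2.5,fy=2.5)[:,:,::-1])
```

```text
15.475 [542.65335226   7.85000273   8.06986837] [ 3.13774415e+00 -1.15292527e-01  2.09868801e-04] [-1.67294058 -7.15777789 -1.67437094] [-1.40909406  0.19746193 -0.42014028]
```

View pics/w6c.png

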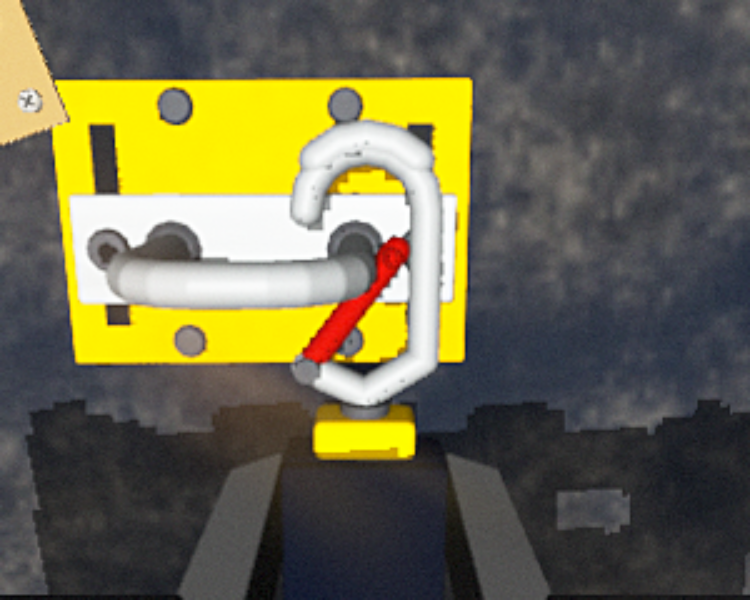

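The leg at (355,242) is inside the nose tip (305,215), with the gate swung in behind it at (355,300). I'll draw the case back now.

Request:
{"api": "apply_moves", "payload": {
  "steps": [
    {"x": -2,"y": 0.1,"z": 0,"spin": 0,"jaw": 30},
    {"x": -4,"y": 0.3,"z": 0,"spin": 0,"jaw": 30},
    {"x": -6,"y": 0.4,"z": 0,"spin": 0,"jaw": 30},
    {"x": -6,"y": 0.4,"z": 0,"spin": 0,"jaw": 30}
  ]
}}

```text
time_s: 16.02
position: [535.9, 9.2, 8.0]
orientation: [3.139, -0.116, -0.002]
contact_force: [-2.2, -4.5, -1.1]
finger_gap: 35.4
gripper_force: 60.0
```

Request:
{"api": "apply_moves", "payload": {
  "steps": [
    {"x": -2,"y": 0.1,"z": 0,"spin": 0,"jaw": 30},
    {"x": -4,"y": 0.3,"z": 0,"spin": 0,"jaw": 30},
    {"x": -5.5,"y": 0.4,"z": 0,"spin": 0,"jaw": 30},
    {"x": -5.5,"y": 0.4,"z": 0,"spin": 0,"jaw": 30}
  ]
}}

```text
time_s: 16.52
position: [531.8, 10.3, 8.2]
orientation: [-3.139, 0.116, -0.003]
contact_force: [-0.3, 0.3, -1.5]
finger_gap: 35.6
gripper_force: 60.0
```

Request:
{"api": "apply_moves", "payload": {
  "steps": [
    {"x": 0,"y": 0,"z": -1.5,"spin": 0,"jaw": 30},
    {"x": -1,"y": 0.1,"z": -3,"spin": 0,"jaw": 30},
    {"x": -2,"y": 0.2,"z": -3,"spin": 0,"jaw": 30},
    {"x": -2,"y": 0.2,"z": -3,"spin": 0,"jaw": 30},
    {"x": -2,"y": 0.2,"z": -3,"spin": 0,"jaw": 30}
  ]
}}

```text
time_s: 17.15
position: [529.2, 9.8, 5.0]
orientation: [3.139, -0.116, 0.0]
contact_force: [-0.0, 0.9, -2.2]
finger_gap: 35.6
gripper_force: 60.0
```

Request:
{"api": "apply_moves", "payload": {
  "steps": [
    {"x": -0.5,"y": 0,"z": 0,"spin": 0,"jaw": 30},
    {"x": -1,"y": 0.1,"z": 0,"spin": 0,"jaw": 30},
    {"x": -1,"y": 0.1,"z": 0,"spin": 0,"jaw": 30}
  ]
}}

```text
time_s: 17.52
position: [528.6, 9.8, 5.1]
orientation: [3.139, -0.116, 0.002]
contact_force: [1.4, -0.4, -3.7]
finger_gap: 35.3
gripper_force: 60.0
```

Request:
{"api": "apply_moves", "payload": {
  "steps": [
    {"x": -0.5,"y": 0,"z": 0,"spin": 0,"jaw": 30},
    {"x": -1,"y": 0.1,"z": 0,"spin": 0,"jaw": 30},
    {"x": -1,"y": 0.1,"z": 0,"spin": 0,"jaw": 30}
  ]
}}

```text
time_s: 17.9
position: [528.4, 9.8, 5.2]
orientation: [3.139, -0.116, 0.004]
contact_force: [4.2, 0.4, -3.2]
finger_gap: 35.2
gripper_force: 60.0
```

Request:
{"api": "apply_moves", "payload": {
  "steps": [
    {"x": -0.6,"y": 0,"z": 0,"spin": 0,"jaw": 30},
    {"x": -1.2,"y": 0.1,"z": 0,"spin": 0,"jaw": 30},
    {"x": -1.2,"y": 0.1,"z": 0,"spin": 0,"jaw": 30}
  ]
}}

```text
time_s: 18.27
position: [528.3, 9.8, 5.4]
orientation: [3.139, -0.116, 0.007]
contact_force: [7.2, -0.3, -4.8]
finger_gap: 35.2
gripper_force: 60.0
```

Request:
{"api": "apply_moves", "payload": {
  "steps": [
    {"x": -0.5,"y": 0,"z": 0,"spin": 0,"jaw": 30},
    {"x": -0.9,"y": 0.1,"z": 0,"spin": 0,"jaw": 30},
    {"x": -0.9,"y": 0.1,"z": 0,"spin": 0,"jaw": 30}
  ]
}}

```text
time_s: 18.65
position: [528.3, 9.8, 5.5]
orientation: [3.139, -0.116, 0.01]
contact_force: [7.9, -1.3, -5.2]
finger_gap: 35.2
gripper_force: 60.0
```

Request:
{"api": "apply_moves", "payload": {
  "steps": [
    {"x": -0.1,"y": 0,"z": 0,"spin": 0,"jaw": 30},
    {"x": -0.1,"y": 0,"z": 0,"spin": 0,"jaw": 30},
    {"x": -0.1,"y": 0,"z": 0,"spin": 0,"jaw": 30},
    {"x": -0.1,"y": 0,"z": 0,"spin": 0,"jaw": 30},
    {"x": -0.1,"y": 0,"z": 0,"spin": 0,"jaw": 30},
    {"x": -0.1,"y": 0,"z": 0,"spin": 0,"jaw": 30},
    {"x": -0.1,"y": 0,"z": 0,"spin": 0,"jaw": 30},
    {"x": -0.1,"y": 0,"z": 0,"spin": 0,"jaw": 30},
    {"x": -0.1,"y": 0,"z": 0,"spin": 0,"jaw": 30},
    {"x": -0.1,"y": 0,"z": 0,"spin": 0,"jaw": 30}
  ]
}}

```text
time_s: 19.9
position: [528.3, 9.8, 5.5]
orientation: [3.139, -0.116, 0.01]
contact_force: [7.9, -1.0, -6.5]
finger_gap: 35.3
gripper_force: 60.0
```

Request:
{"api": "apply_moves", "payload": {
  "steps": [
    {"x": -0.4,"y": 0,"z": -0.3,"spin": 0,"jaw": 30},
    {"x": -0.7,"y": 0,"z": -0.3,"spin": 0,"jaw": 30},
    {"x": -0.7,"y": 0,"z": -0.3,"spin": 0,"jaw": 30}
  ]
}}

```text
time_s: 20.27
position: [528.2, 9.8, 5.4]
orientation: [3.139, -0.116, 0.012]
contact_force: [9.2, -1.1, -6.5]
finger_gap: 35.0
gripper_force: 60.0
```

Request:
{"api": "apply_moves", "payload": {
  "steps": [
    {"x": 0,"y": 0,"z": 0,"spin": 0,"jaw": 30},
    {"x": 0,"y": 0,"z": 0,"spin": 0,"jaw": 30},
    {"x": 0,"y": 0,"z": 0,"spin": 0,"jaw": 30},
    {"x": 0,"y": 0,"z": 0,"spin": 0,"jaw": 30},
    {"x": 0,"y": 0,"z": 0,"spin": 0,"jaw": 30},
    {"x": 0,"y": 0,"z": 0,"spin": 0,"jaw": 30}
  ]
}}

```text
time_s: 21.02
position: [528.3, 9.8, 5.3]
orientation: [3.139, -0.116, 0.012]
contact_force: [9.1, -1.8, -6.7]
finger_gap: 35.1
gripper_force: 60.0
```

Request:
{"api": "apply_moves", "payload": {
  "steps": [
    {"x": 0,"y": 0,"z": 0,"spin": 0,"jaw": 30},
    {"x": 0,"y": 0,"z": 0,"spin": 0,"jaw": 30},
    {"x": 0,"y": 0,"z": 0,"spin": 0,"jaw": 30},
    {"x": 0,"y": 0,"z": 0,"spin": 0,"jaw": 30},
    {"x": 0,"y": 0,"z": 0,"spin": 0,"jaw": 30},
    {"x": 0,"y": 0,"z": 0,"spin": 0,"jaw": 30}
  ]
}}

```text
time_s: 21.78
position: [528.3, 9.8, 5.3]
orientation: [3.139, -0.116, 0.012]
contact_force: [8.5, -0.8, -5.3]
finger_gap: 35.2
gripper_force: 60.0
```

Request:
{"api": "apply_moves", "payload": {
  "steps": [
    {"x": -0.3,"y": 0,"z": 0,"spin": 0,"jaw": 30},
    {"x": -0.5,"y": 0,"z": 0,"spin": 0,"jaw": 30},
    {"x": -0.5,"y": 0,"z": 0,"spin": 0,"jaw": 30},
    {"x": -0.5,"y": 0,"z": 0,"spin": 0,"jaw": 30},
    {"x": -0.5,"y": 0,"z": 0,"spin": 0,"jaw": 30},
    {"x": -0.5,"y": 0,"z": 0,"spin": 0,"jaw": 30},
    {"x": -0.5,"y": 0,"z": 0,"spin": 0,"jaw": 30}
  ]
}}

```text
time_s: 22.65
position: [528.2, 9.8, 5.4]
orientation: [3.139, -0.116, 0.013]
contact_force: [9.3, -0.2, -7.0]
finger_gap: 35.3
gripper_force: 60.0
```

Request:
{"api": "apply_moves", "payload": {
  "steps": [
    {"x": 0,"y": 0,"z": 0,"spin": 0,"jaw": 30},
    {"x": 0,"y": 0,"z": 0,"spin": 0,"jaw": 30},
    {"x": 0,"y": 0,"z": 0,"spin": 0,"jaw": 30},
    {"x": 0,"y": 0,"z": 0,"spin": 0,"jaw": 30},
    {"x": 0,"y": 0,"z": 0,"spin": 0,"jaw": 30},
    {"x": 0,"y": 0,"z": 0,"spin": 0,"jaw": 30}
  ]
}}

```text
time_s: 23.4
position: [528.2, 9.8, 5.4]
orientation: [3.139, -0.116, 0.013]
contact_force: [9.5, 0.3, -6.2]
finger_gap: 35.5
gripper_force: 60.0
```

Request:
{"api": "apply_moves", "payload": {
  "steps": [
    {"x": 1,"y": -0.1,"z": 0,"spin": 0,"jaw": 30},
    {"x": 2,"y": -0.2,"z": 0,"spin": 0,"jaw": 30},
    {"x": 3.5,"y": -0.3,"z": 0,"spin": 0,"jaw": 30},
    {"x": 4.3,"y": -0.3,"z": -0.3,"spin": 0,"jaw": 30},
    {"x": 4.3,"y": -0.3,"z": -0.6,"spin": 0,"jaw": 30},
    {"x": 4.3,"y": -0.3,"z": -0.6,"spin": 0,"jaw": 30},
    {"x": 4.3,"y": -0.3,"z": -0.6,"spin": 0,"jaw": 30}
  ]
}}

```text
time_s: 24.28
position: [528.5, 9.9, 4.5]
orientation: [3.139, -0.116, 0.002]
contact_force: [3.9, 0.1, 1.7]
finger_gap: 35.5
gripper_force: 60.0
```

Request:
{"api": "apply_moves", "payload": {
  "squeeze": 10,
  "steps": [
    {"x": 0.6,"y": 0,"z": 0,"spin": 0,"jaw": 30},
    {"x": 1,"y": -0.1,"z": 0,"spin": 0,"jaw": 30},
    {"x": 1,"y": -0.1,"z": 0,"spin": 0,"jaw": 30},
    {"x": 1,"y": -0.1,"z": 0,"spin": 0,"jaw": 30}
  ]
}}

```text
time_s: 24.78
position: [528.3, 10.0, 4.3]
orientation: [-3.139, 0.115, 0.002]
contact_force: [1.7, 0.7, 5.1]
finger_gap: 35.8
gripper_force: 10.0
```

Request:
{"api": "apply_moves", "payload": {
  "steps": [
    {"x": 0,"y": 0,"z": 0,"spin": 0,"jaw": 40},
    {"x": 0,"y": 0,"z": 0,"spin": 0,"jaw": 50},
    {"x": 0,"y": 0,"z": 0,"spin": 0,"jaw": 60},
    {"x": 0,"y": 0,"z": 0,"spin": 0,"jaw": 60},
    {"x": 0,"y": 0,"z": 0,"spin": 0,"jaw": 60},
    {"x": 0,"y": 0,"z": 20,"spin": 0,"jaw": 60},
    {"x": 0,"y": 0,"z": 50,"spin": 0,"jaw": 60},
    {"x": -10,"y": 0,"z": 80,"spin": 0,"jaw": 60},
    {"x": -20,"y": 0,"z": 110,"spin": 0,"jaw": 60},
    {"x": -20,"y": 0,"z": 110,"spin": 0,"jaw": 60},
    {"x": -20,"y": 0,"z": 110,"spin": 0,"jaw": 60},
    {"x": -20,"y": 0,"z": 110,"spin": 0,"jaw": 60}
  ]
}}

```text
time_s: 26.28
position: [508.3, 9.9, 112.7]
orientation: [-3.139, 0.116, 0.004]
contact_force: [-0.5, -0.4, -0.1]
finger_gap: 59.7
gripper_force: 0.0
```

Run:
```python
from h import *
st=manip.get_state(); print(st['time_s'],st['position'],st['contact_force'],st['finger_gap'])
im=save('wrist','w7.png')
cv2.imwrite('pics/w7c.png',cv2.resize(im[0:300,130:430],None,fx=2,fy=2)[:,:,::-1])
```

```text
26.275 [508.34137144   9.88062846 112.70678005] [-0.47481264 -0.36971626 -0.05446236] 59.73507228785335
```

View pics/w7c.png

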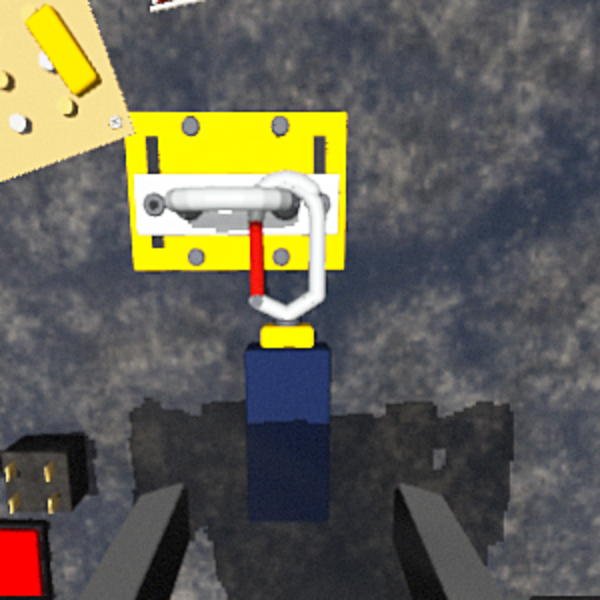

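The leg at (288,205) sits in the bowl and the red gate is shut (255,220 to 258,300). The case lies flat and the gripper is well clear of it, so I'm handing the job in.

```bash
python3 -c "
from workcell import job
print(job.sign_off())"
```

```text
the job is handed in; nothing more can be done
None
```

The job is handed in: the case is clipped on the eye with its gate shut and lies flat, after a test pull of about 9–9.5 N (plus up to 5 N vertical, so up to about 11 N on the eye by the readings) held for over a second; I saw no contact with the bystanders.

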